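# Load the tub stand and plant the ticket post on a market sandwich stall

## Task

Get the stall's serving stand ready: put every lidded tub that is out on the counter, lid up, down into the stand's shallow well, pushed up tight to the green end stop and to one another so that no gap is left in the row. When the row is complete, take the wooden ticket post out of its black parking block and slide its steel pin along the metal strip in the stand's groove until it drops into the blind hole, and leave it standing there fully home. Never tip a tub over, and do not disturb the paper cup, jar or spoon.

Things in the scene. Friction and masses are not known exactly. Their poses are not given: they have to be found in the camera images.
- stand: wooden serving stand fixed to the counter, 150 (x) by 412 (y) mm, top face 30 mm high; origin at the centre of its underside, x away from the robot, y along its length towards the green end stop. It holds the well and, on the robot's side of it, the groove (see their points)
- well (a point): centre of the well's grey floor, 23 mm above the stand's underside and 7 mm below its top, at stand x +27, y 0 mm; same axes as the stand. The well is 70 mm wide (x) and 334 mm long (y); four tubs fill 304 mm, so length is left over at the -y end
- stop (a point): on the green end stop that closes the well's +y end: middle of the foot of its face, at stand x +27, y +167, z 23 mm. The first tub goes against this face, which is 70 mm wide and reaches 65 mm above the stand's underside
- groove (a point): centre of the groove's flat metal floor, at stand x -48, y 0, z 27 mm (3 mm below the top); groove 30 mm wide, y -75 to +75 mm. One unmarked blind hole in it on the centre line, 15 mm wide with 1.5 mm chamfer, 24 mm deep; where along the groove differs each time, y -50 to +50 mm from this point, not reported
- tub_green: green lidded food tub with a white lid, 64 (x) by 76 (y) by 50 mm high, about 0.25 kg, a rigid closed box; its lowest 4 mm is a foot 3 mm smaller on every side. Origin: centre of its underside, z up out of the lid. It may be absent (None). Starts upright on the counter, at any of four places
- tub_blue: blue lidded food tub with a white lid, 64 (x) by 76 (y) by 50 mm high, about 0.25 kg, a rigid closed box; its lowest 4 mm is a foot 3 mm smaller on every side. Origin: centre of its underside, z up out of the lid. It may be absent (None). Starts upright on the counter, at any of four places
- tub_yellow: yellow lidded food tub with a grey lid, 64 (x) by 76 (y) by 50 mm high, about 0.25 kg, a rigid closed box; its lowest 4 mm is a foot 3 mm smaller on every side. Origin: centre of its underside, z up out of the lid. It may be absent (None). Starts upright on the counter, at any of four places
- tub_orange: orange lidded food tub with a white lid, 64 (x) by 76 (y) by 50 mm high, about 0.25 kg, a rigid closed box; its lowest 4 mm is a foot 3 mm smaller on every side. Origin: centre of its underside, z up out of the lid. It may be absent (None). Starts upright on the counter, at any of four places
- post: ticket post, 0.12 kg: a steel pin 12 mm across and 22 mm long, its lowest 6 mm tapering to 6 mm; above it a round wooden handle 26 mm across, 22 to 92 mm above the tip, with a red band. Origin: the pin's tip, z up along the post. Starts upright in the parking block. Fully home, the handle's underside (shoulder) sits on the metal strip, the tip 22 mm below it
- park: black parking block fixed to the counter, 60 x 60 x 30 mm, origin at the centre of its underside; a 16 mm hole, 24 mm deep, in the middle of its top holds the post (tip 8 mm above the counter)
- cup: white paper cup, 64 mm across, 75 mm high, open at the top, stands near the stop end of the stand; origin under its centre. Bystander: leave it alone
- jar: amber jar with red lid, 70 mm across, 100 mm high, origin under its centre. Bystander: leave it alone
- spoon: white serving spoon, 190 mm long, lying on the counter beyond the cup, origin near its middle. Bystander: leave it alone
Things that resemble listed ones, but are neither listed nor needed, are in the scene too. What is shaped like the tub_green but pink or purple is not meant.

How it is judged:
On the way, in this order (a step that is already met when the one before it is completed fails the run):
1. every tub present is down in the well, in one tight row from the end stop, and let go (x of tub_green in the frame of stand between 0.0225 and 0.0315 m and z of tub_green in the frame of stand between 0.018 and 0.0255 m and angle between each of tub_green, tub_blue, tub_yellow, tub_orange's own z axis and vertical below 0.05 rad and angle between the x axis of each of tub_green, tub_blue, tub_yellow, tub_orange and the x axis of stand, either way round below 0.06 rad and (y of tub_green in the frame of stand between 0.1245 and 0.135 m or (y of tub_green in the frame of stand between 0.045 and 0.059 m and ((y of tub_blue in the frame of stand between 0.1245 and 0.135 m and distance between tub_green and tub_blue below 0.0792 m) or (y of tub_yellow in the frame of stand between 0.1245 and 0.135 m and distance between tub_green and tub_yellow below 0.0792 m) or (y of tub_orange in the frame of stand between 0.1245 and 0.135 m and distance between tub_green and tub_orange below 0.0792 m))) or (y of tub_green in the frame of stand between -0.0345 and -0.017 m and ((y of tub_blue in the frame of stand between 0.045 and 0.059 m and distance between tub_green and tub_blue below 0.0792 m) or (y of tub_yellow in the frame of stand between 0.045 and 0.059 m and distance between tub_green and tub_yellow below 0.0792 m) or (y of tub_orange in the frame of stand between 0.045 and 0.059 m and distance between tub_green and tub_orange below 0.0792 m))) or (y of tub_green in the frame of stand between -0.1135 and -0.093 m and ((y of tub_blue in the frame of stand between -0.0345 and -0.017 m and distance between tub_green and tub_blue below 0.0792 m) or (y of tub_yellow in the frame of stand between -0.0345 and -0.017 m and distance between tub_green and tub_yellow below 0.0792 m) or (y of tub_orange in the frame of stand between -0.0345 and -0.017 m and distance between tub_green and tub_orange below 0.0792 m)))) and x of tub_blue in the frame of stand between 0.0225 and 0.0315 m and z of tub_blue in the frame of stand between 0.018 and 0.0255 m and (y of tub_blue in the frame of stand between 0.1245 and 0.135 m or (y of tub_blue in the frame of stand between 0.045 and 0.059 m and ((y of tub_green in the frame of stand between 0.1245 and 0.135 m and distance between tub_blue and tub_green below 0.0792 m) or (y of tub_yellow in the frame of stand between 0.1245 and 0.135 m and distance between tub_blue and tub_yellow below 0.0792 m) or (y of tub_orange in the frame of stand between 0.1245 and 0.135 m and distance between tub_blue and tub_orange below 0.0792 m))) or (y of tub_blue in the frame of stand between -0.0345 and -0.017 m and ((y of tub_green in the frame of stand between 0.045 and 0.059 m and distance between tub_blue and tub_green below 0.0792 m) or (y of tub_yellow in the frame of stand between 0.045 and 0.059 m and distance between tub_blue and tub_yellow below 0.0792 m) or (y of tub_orange in the frame of stand between 0.045 and 0.059 m and distance between tub_blue and tub_orange below 0.0792 m))) or (y of tub_blue in the frame of stand between -0.1135 and -0.093 m and ((y of tub_green in the frame of stand between -0.0345 and -0.017 m and distance between tub_blue and tub_green below 0.0792 m) or (y of tub_yellow in the frame of stand between -0.0345 and -0.017 m and distance between tub_blue and tub_yellow below 0.0792 m) or (y of tub_orange in the frame of stand between -0.0345 and -0.017 m and distance between tub_blue and tub_orange below 0.0792 m)))) and x of tub_yellow in the frame of stand between 0.0225 and 0.0315 m and z of tub_yellow in the frame of stand between 0.018 and 0.0255 m and (y of tub_yellow in the frame of stand between 0.1245 and 0.135 m or (y of tub_yellow in the frame of stand between 0.045 and 0.059 m and ((y of tub_green in the frame of stand between 0.1245 and 0.135 m and distance between tub_yellow and tub_green below 0.0792 m) or (y of tub_blue in the frame of stand between 0.1245 and 0.135 m and distance between tub_yellow and tub_blue below 0.0792 m) or (y of tub_orange in the frame of stand between 0.1245 and 0.135 m and distance between tub_yellow and tub_orange below 0.0792 m))) or (y of tub_yellow in the frame of stand between -0.0345 and -0.017 m and ((y of tub_green in the frame of stand between 0.045 and 0.059 m and distance between tub_yellow and tub_green below 0.0792 m) or (y of tub_blue in the frame of stand between 0.045 and 0.059 m and distance between tub_yellow and tub_blue below 0.0792 m) or (y of tub_orange in the frame of stand between 0.045 and 0.059 m and distance between tub_yellow and tub_orange below 0.0792 m))) or (y of tub_yellow in the frame of stand between -0.1135 and -0.093 m and ((y of tub_green in the frame of stand between -0.0345 and -0.017 m and distance between tub_yellow and tub_green below 0.0792 m) or (y of tub_blue in the frame of stand between -0.0345 and -0.017 m and distance between tub_yellow and tub_blue below 0.0792 m) or (y of tub_orange in the frame of stand between -0.0345 and -0.017 m and distance between tub_yellow and tub_orange below 0.0792 m)))) and x of tub_orange in the frame of stand between 0.0225 and 0.0315 m and z of tub_orange in the frame of stand between 0.018 and 0.0255 m and (y of tub_orange in the frame of stand between 0.1245 and 0.135 m or (y of tub_orange in the frame of stand between 0.045 and 0.059 m and ((y of tub_green in the frame of stand between 0.1245 and 0.135 m and distance between tub_orange and tub_green below 0.0792 m) or (y of tub_blue in the frame of stand between 0.1245 and 0.135 m and distance between tub_orange and tub_blue below 0.0792 m) or (y of tub_yellow in the frame of stand between 0.1245 and 0.135 m and distance between tub_orange and tub_yellow below 0.0792 m))) or (y of tub_orange in the frame of stand between -0.0345 and -0.017 m and ((y of tub_green in the frame of stand between 0.045 and 0.059 m and distance between tub_orange and tub_green below 0.0792 m) or (y of tub_blue in the frame of stand between 0.045 and 0.059 m and distance between tub_orange and tub_blue below 0.0792 m) or (y of tub_yellow in the frame of stand between 0.045 and 0.059 m and distance between tub_orange and tub_yellow below 0.0792 m))) or (y of tub_orange in the frame of stand between -0.1135 and -0.093 m and ((y of tub_green in the frame of stand between -0.0345 and -0.017 m and distance between tub_orange and tub_green below 0.0792 m) or (y of tub_blue in the frame of stand between -0.0345 and -0.017 m and distance between tub_orange and tub_blue below 0.0792 m) or (y of tub_yellow in the frame of stand between -0.0345 and -0.017 m and distance between tub_orange and tub_yellow below 0.0792 m)))) and contact force between each of tub_green, tub_blue, tub_yellow, tub_orange and the fingers below 0.1 N), for 0.2 s.
2. the ticket post stands fully home in the strip's blind hole (x of post in the frame of stand between -0.055 and -0.041 m and y of post in the frame of stand between -0.07 and 0.07 m and z of post in the frame of stand below 0.009 m and angle between post's own z axis and vertical below 0.1 rad), for 0.2 s.
At the end, for the whole second after the job is handed in: Every tub present lies on the well floor (within 2.5 mm), square and upright within 0.05 rad, the first within 4.5 mm of the stop, each next within 3.2 mm of its neighbour; the post's tip is 18 mm or more down the hole, upright within 0.1 rad; all released and at rest (all of step 1 and all of step 2 and linear speed of each of tub_green, tub_blue, tub_yellow, tub_orange, post below 0.02 m/s); the robot touches nothing.
It fails at once if a tub is tipped over (angle between any of tub_green, tub_blue, tub_yellow, tub_orange's own z axis and vertical above 0.9 rad).
It fails at once if the cup, jar or spoon is moved by more than 30 mm (distance of any of cup, jar, spoon from where it was at the start of the episode above 0.03 m).
Of tub_green, tub_blue, tub_yellow, tub_orange only 3 to 4 are there at a start; the rules pass over those that are not, and their reading is None.
At some moment in a run one of tub_green, tub_blue, tub_yellow, tub_orange may be knocked a few centimetres aside while the robot is not near it.
It also fails if it takes over 210 s, if anything falls off the work surface, if the arm or the gripper's body presses on something with over 40 N, if the wrist force passes 120 N, or if a joint passes its speed limit or range.

## Robot

A 6-joint arm with a two-finger parallel gripper is mounted at the origin on the work surface. World frame = base frame: x ahead of the robot, y to its left, z up, the work surface at z = 0. Lengths are in m, angles in rad, forces in N, time in s.
With the tool pointing down it reaches from about 0.275 to 0.725 m from the base axis. Payload 15.9 kg.
Tool frame: the origin (TCP) lies on the centre line of the jaws, within the pads' length; the fingertips stand 25 mm ahead of it and the grasp point (between the pads) lies 6 mm ahead of it (robot.tip_reach is the distance from the TCP to the fingertips, in m); y points along the fingers, z is the direction in which the jaws open and shut, and the axes are right-handed (so a half turn about y gives the same grasp; the last joint's range is limited). The gripper opens to 85 mm and grips with 20 to 120 N. Pads are 22 mm wide; open, the fingers measure 114 mm over their backs; the gripper's body (76 mm by 85 mm) begins 54 mm behind the grasp point. The pads swing forward as they close: fully open they stand 13 mm farther back than shut.
Start: joints at [1.215, 0.213, -0.034, 1.323, 0, 1.571], TCP at [0.174, 0.469, 0.256] pointing down, gripper open.
Joint ranges: [-2.98, 2.98], [-0.74, 1.72], [-1.14, 1.35], [-2.1, 2.04], [-1.57, 1.44], [-3.14, 3.14]. Speed limits (rad/s): [1.89, 1.89, 2.39, 2.57, 3.14, 3.14].

## Interface

Orientations are given as a unit quaternion [x, y, z, w].
In Python, from station import robot gives the robot as it stands.
- The arm moves only by the tool send_rows, never from a script. Its argument "rows" is a list of rows, each a list of 7 numbers: the opening, from 0 (shut) to 1 (fully open), then the shift along the tool's x, y, z in mm, then the turn, a rotation vector about the tool's x, y, z in degrees. In form: [[hand, tx, ty, tz, wx, wy, wz], ...]. A call has 1 to 20 rows; each row is the pose to reach, as a shift and turn from the pose commanded when the call began, along the tool's axes at that moment; what a row does not reach only later rows make up. A row lasts 1/10 s, in which the tool goes at most 50 mm and 8.59 degrees, less where a joint would pass 70% of its speed; a pose out of reach is approached as far as the arm can. A call with a gripper value outside its range is refused whole. The fingers move at their own pace and stop on an object; "force" is the grip in N (left out, the last holds). Time passes only in rows, so rows that repeat a pose let the fingers close. It gives the time, the measured TCP pose, the force and the opening at its end, in the units of the state.
- robot.get_obs(): the state, without advancing time (a new reading comes with each control period).
- robot.read_camera(name): name is "scene" or "side" or "wrist"; returns (picture, depth): 480x640x3 uint8, red, green, blue; 480x640 float32, m along the optical axis (not along the pixel's ray), 0 where there is no reading.
- robot.camera_info(name): a dict with "K" (3x3 intrinsics, pixels), "dist_coeffs" ([k1, k2, p1, p2, k3] as OpenCV has them; the pictures are not rectified), "rvec" (rotation vector, rad) and "tvec" (3), from world to camera coordinates, as OpenCV has them. Camera axes: x right, y down, z forward; pixel columns grow to the right and rows downward; lengths in m; the calibration is good to about 2 mm. A picture is of the moment at which its call begins: read the wrist's pose just before it. camera_info takes no time and is no camera call; for the wrist camera it gives the pose at the moment of the call.
- robot.finish_job(): hands the job in, once; it reports no verdict.
Trained networks look in the newest picture that a camera, given by its name, has taken for a name from the list of things; names that differ only in an ending like _2 or _b are one class to them, and where a whole thing is asked for, a point or a joint stands for the part that bears it (a point fixed in the world has none). Each returns a list of dicts, best first, with "conf" (0 to 1); they miss things now and then, are a little off and sometimes report something else, mostly with a low value. They report only what shows in the picture. A call takes as long as a camera call. They do not tell look-alikes from the thing itself.
- robot.spot_in(camera, label): "point" ([column, row] in pixels, amid what is visible of it).
- robot.silhouettes(camera, label): "pixels" (480x640 bool, what is visible of it) and "point" ([column, row] in pixels, amid what is visible of it).
- robot.place_of(camera, label): "point" ([column, row] in pixels: a listed point, or the origin of a listed thing).
The state is a dict: "time": time; "joint_pos": joint angles; "joint_vel": joint speeds; "joint_torque": joint torques, N m; "tool_pos": TCP position; "orientation": TCP orientation; "force": force on the tool from outside, world axes, zero at the start; "ft_torque": the same for the moment, N m; "opening": finger opening in m.
Only numpy, scipy, OpenCV 4.12 (cv2) and the standard library are available. Lean on these libraries where they do the work, as an engineer would, in place of code of your own. Each camera call takes 0.05 s, during which the arm holds its last target. There are 200 camera calls.

## Working session

There is one attempt and no reset: what is moved stays moved. The work goes in short steps, Python scripts to look and compute and a tool call to move; the robot and the scene stay as the last step left them, time stands still between calls to the robot, and variables do not carry over. Pictures are saved under pics/ and viewed, about 12 in all and at most 16, crops included, and the job is handed in when it is done.

Besides the shell and the picture viewer there is one more tool, called after "Call:" as a command line: name --pt "numbers of a row" for each row, then --argument value for the rest. send_rows: Moves the arm, as the interface text tells. Its arguments: {"type":"object","properties":{"rows":{"type":"array"},"force":{"type":"number"}},"required":["rows"]}

```bash
ls; mkdir -p pics
cat > h.py <<'E'
import numpy as np, cv2
from station import robot
from scipy.spatial.transform import Rotation as R
def cam(n):
    i=robot.camera_info(n); K=np.array(i["K"],float); d=np.array(i["dist_coeffs"],float)
    Rm=cv2.Rodrigues(np.array(i["rvec"],float))[0]; t=np.array(i["tvec"],float).ravel()
    return K,d,Rm,t
def shot(n,name=None):
    c=cam(n); p,z=robot.read_camera(n)
    if name: cv2.imwrite(f"pics/{name}.png",p[:,:,::-1])
    return p,z,c
def cloud(z,c):
    K,d,Rm,t=c; v,u=np.mgrid[0:480,0:640]
    n=cv2.undistortPoints(np.stack([u.ravel(),v.ravel()],1).astype(float)[:,None],K,d)[:,0]
    P=np.c_[n,np.ones(len(n))]*z.ravel()[:,None]
    W=((P-t)@Rm).reshape(480,640,3); W[z==0]=np.nan
    return W
def atz(px,c,zw):
    K,d,Rm,t=c; n=cv2.undistortPoints(np.array(px,float).reshape(-1,1,2),K,d)[:,0]
    r=np.c_[n,np.ones(len(n))]@Rm; o=-Rm.T@t
    return o+r*((zw-o[2])/r[:,2])[:,None]
def rel(pos,yawtool=None):
    "shift in tool axes mm from present pose to world pos"
    o=robot.get_obs(); q=R.from_quat(o["orientation"])
    return q.inv().apply(np.array(pos)-o["tool_pos"])*1000
E
python3 - <<'E'
from h import *
o=robot.get_obs(); print(o, R.from_quat(o["orientation"]).as_matrix().round(3))
for n in("scene","side","wrist"):
    p,z,c=shot(n,n+"0"); print(n,"campos",(-c[2].T@c[3]).round(3))
    for l in("tub_green","tub_blue","tub_yellow","tub_orange","post","park","stand","cup","jar","stop","well","groove"):
        print(l,[(np.round(a["conf"],2),np.round(a["point"])) for a in robot.place_of(n,l)[:2]]) if n=="scene" else 0
a=[cv2.imread(f"pics/{n}0.png") for n in("scene","side")]
E
```

```text
pics
{'time': 0.0, 'joint_pos': array([ 1.21501144e+00,  2.13375492e-01, -3.50928680e-02,  1.32351480e+00,
       -1.65562376e-05,  1.57080698e+00]), 'joint_vel': array([ 1.86040402e-03, -4.09720904e-04, -7.22561278e-04,  7.74824681e-04,
        6.06538603e-04, -8.20588660e-05]), 'joint_torque': array([ 1.59974548e-03, -6.86157131e+01,  4.87133574e+01,  1.71459670e-02,
       -1.13803333e-05, -2.01608952e-05]), 'tool_pos': array([0.17405081, 0.4683707 , 0.25579309]), 'orientation': array([ 0.69636104, -0.12519873,  0.12506175, -0.69553299]), 'force': array([0.5639001 , 0.33303301, 0.1852464 ]), 'ft_torque': array([ 0.0278484 , -0.01944867, -0.04210606]), 'opening': 0.08545305090980898} [[ 0.937 -0.     0.348]
 [-0.348 -0.001  0.937]
 [ 0.    -1.    -0.001]]
scene campos [ 0.992 -0.201  0.912]
tub_green [(np.float64(0.89), array([203., 229.])), (np.float64(0.86), array([160., 197.]))]
tub_blue []
tub_yellow [(np.float64(0.64), array([386., 227.]))]
tub_orange [(np.float64(0.8), array([322., 242.]))]
post [(np.float64(0.84), array([264., 263.]))]
park [(np.float64(0.7), array([159., 388.])), (np.float64(0.65), array([262., 268.]))]
stand [(np.float64(0.97), array([346., 319.]))]
cup [(np.float64(0.95), array([500., 268.]))]
jar [(np.float64(0.65), array([160., 384.]))]
stop []
well [(np.float64(0.94), array([351., 328.]))]
groove [(np.float64(0.58), array([334., 292.]))]
side campos [-0.181 -0.819  1.292]
wrist campos [0.097 0.498 0.373]
```

View pics/scene0.png

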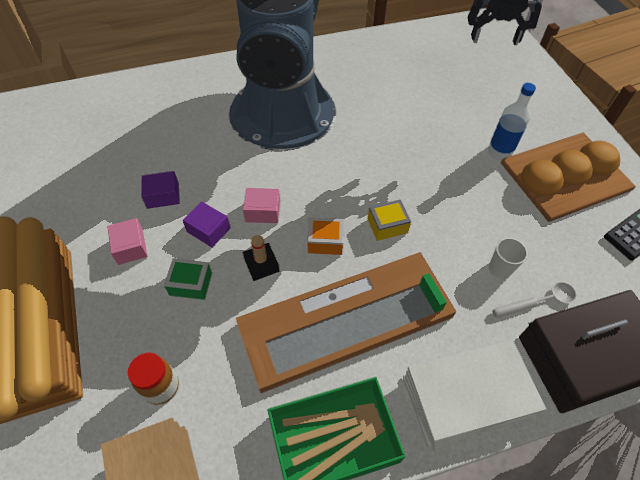

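View pics/side0.png

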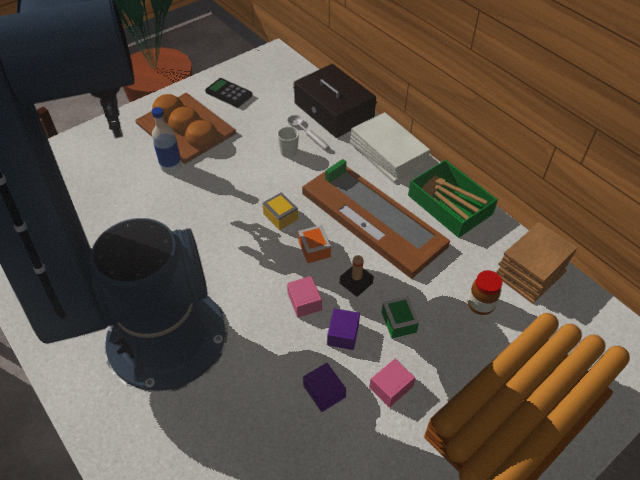

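```bash
cat >> h.py <<'E'
def rect(W,near,zlo,zhi,r=0.06):
    m=(abs(W[...,2]-(zlo+zhi)/2)<(zhi-zlo)/2)&(np.hypot(W[...,0]-near[0],W[...,1]-near[1])<r)
    P=W[m][:,:2]; 
    if len(P)<30: return None
    (cx,cy),(w,h),a=cv2.minAreaRect((P*1000).astype(np.float32))
    return np.round([cx,cy,w,h,a,len(P),np.median(W[m][:,2])*1000],1), m
E
python3 - <<'E'
from h import *
pts={"scene":dict(green=(188,275),orange=(325,237),yellow=(389,217),purpleL=(206,222),purpleD=(160,188),post=(258,241),park=(262,268),pink1=(127,238),pink2=(262,205),cup=(508,245),jar=(148,368),hole=(333,296),stop=(433,290)),
 "side":dict(green=(400,316),orange=(314,242),yellow=(281,210),purpleL=(344,326),purpleD=(324,385),post=(357,264),hole=(364,224),stop=(336,170),jar=(488,284))}
for n in("scene","side"):
    p,z,c=shot(n); W=cloud(z,c); np.save(f"W_{n}.npy",W)
    for k,(u,v) in pts[n].items():
        print(n,k,W[v,u].round(3),p[v-1:v+2,u-1:u+2].mean((0,1)).round(), end=' ')
        if k in("green","orange","yellow","purpleL","purpleD"):
            r=rect(W,W[v,u],.044,.06); print(r[0] if r else None,end='')
        print()
    m=(abs(W[...,2]-.03)<.004)&(np.hypot(W[...,0]-.5,W[...,1])<.5)
    print(m.sum())
    s=robot.silhouettes(n,"stand")[0]["pixels"]
    mm=s&(abs(W[...,2]-.03)<.004); P=(W[mm][:,:2]*1000).astype(np.float32); print("stand",cv2.minAreaRect(P),len(P),np.median(W[mm][:,2]))
    mm=s&(abs(W[...,2]-.023)<.002);P=W[mm]; print("well",np.median(P,0))
E
```

```text
scene green [ 0.468 -0.313  0.052] [21. 74. 36.] [ 461.8 -316.5   78.    65.9   66.3 1099.    50.8]
scene orange [ 0.458 -0.021  0.053] [177.  96.  13.] [438.2 -14.2  75.9  68.4  70.4 900.   50.5]
scene yellow [0.445 0.13  0.05 ] [185. 159.  10.] [436.8 133.6  67.6  78.    1.6 854.   50.6]
scene purpleL [ 0.348 -0.257  0.052] [100.  47. 130.] [ 335.2 -257.1   78.7   66.1   40.7  886.    50.9]
scene purpleD [ 0.226 -0.342  0.053] [58. 27. 77.] [ 206.7 -346.2   76.7   68.2   84.5  770.    51. ]
scene post [ 0.459 -0.161  0.1  ] [99. 79. 55.] 
scene park [ 0.48  -0.165  0.029] [16. 16. 17.] 
scene pink1 [ 0.341 -0.425  0.051] [182. 111. 137.] 
scene pink2 [ 0.335 -0.13   0.05 ] [182. 111. 137.] 
scene cup [0.585 0.346 0.052] [107. 108. 102.] 
scene jar [ 0.659 -0.398  0.101] [166.  27.  20.] 
scene hole [ 0.577 -0.039  0.015] [94. 94. 95.] 
scene stop [0.644 0.144 0.066] [ 38. 127.  66.] 
11383
stand ((630.1239013671875, -28.102401733398438), (153.26272583007812, 412.47296142578125), 5.525003910064697) 7894 0.03012426919889529
well [ 0.65784451 -0.0356097   0.02312327]
side green [ 0.45
[... 165 characters left out ...]
.   51. ]
side yellow [0.428 0.114 0.055] [178. 142.  37.] [4.370e+02 1.331e+02 6.710e+01 7.990e+01 2.000e-01 5.190e+02 5.130e+01]
side purpleL [ 0.331 -0.266  0.054] [ 79.  38. 106.] [ 336.  -257.8   81.9   63.8   39.9  796.    51.3]
side purpleD [ 0.203 -0.352  0.052] [43. 24. 54.] [ 207.  -346.3   78.7   66.7   84.6  975.    50.9]
side post [ 0.448 -0.172  0.098] [75. 45. 34.] 
side hole [ 0.595 -0.035  0.014] [85. 81. 83.] 
side stop [0.64  0.141 0.056] [34. 56. 35.] 
side jar [ 0.652 -0.409  0.099] [154.  20.  18.] 
5586
stand ((631.535400390625, -29.044921875), (157.4042205810547, 416.1329345703125), 5.573505401611328) 3503 0.02999531032692097
well [ 0.65777106 -0.03437066  0.02331859]
```

```bash
cat >> h.py <<'E'
def go(x,y,z,ang):
    "world mm, tool-z angle deg -> shift mm and rotvec deg in present tool axes"
    o=robot.get_obs(); q=R.from_quat(o["orientation"]); a=np.radians(ang)
    T=R.from_matrix(np.c_[[np.sin(a),-np.cos(a),0],[0,0,-1],[np.cos(a),np.sin(a),0]])
    print("shift",q.inv().apply(np.array([x,y,z])-1000*o["tool_pos"]).round(1),"rot",np.degrees((q.inv()*T).as_rotvec()).round(2))
S0=np.array([630.7,-28.5]); SA=5.5
def st(x,y):
    a=np.radians(SA); return S0+[x*np.cos(a)-y*np.sin(a),x*np.sin(a)+y*np.cos(a)]
E
python3 - <<'E'
from h import *
W=np.load("W_scene.npy"); print(W[88,529],W[140,508],W[85:150,490:530].reshape(-1,3)[np.nanargmax(W[85:150,490:530,2])])
go(437,133.4,180,1)
go(437,133.4,38,1)
E
```

```text
[0.30250986 0.49722164 0.20789431] [0.32651588 0.48097724 0.07374471] [0.29650872 0.48837228 0.21331977]
shift [ 363.2   76.3 -222.7] rot [ 0.   68.61 -0.  ]
shift [ 363.2  218.3 -222.7] rot [ 0.   68.61 -0.  ]
```

Call:
send_rows --pt "1 180 0 -110 0 34 0" --pt "1 180 0 -110 0 34 0" --pt "1 180 0 -110 0 34 0" --pt "1 180 0 -110 0 34 0" --pt "1 180 0 -110 0 34 0" --pt "1 363 60 -223 0 68.6 0" --pt "1 363 60 -223 0 68.6 0" --pt "1 363 60 -223 0 68.6 0" --pt "1 363 60 -223 0 68.6 0" --pt "1 363 60 -223 0 68.6 0" --pt "1 363 60 -223 0 68.6 0" --pt "1 363 60 -223 0 68.6 0" --pt "1 363 60 -223 0 68.6 0" --force 40

```text
time: 2.25
tool_pos: [0.4365, 0.134, 0.1966]
orientation: [-0.505, 0.495, -0.495, 0.505]
force: [-0.4, 0.0, 0.2]
opening: 0.0852
```

Run:
```python
from h import *
p,z,c=shot("wrist","w1"); W=cloud(z,c)
print(rect(W,(.437,.133),.044,.06)[0])
np.save("W_w.npy",W)
go(437,133.4,37,1)
```

```text
[4.3740e+02 1.3650e+02 6.4100e+01 7.6300e+01 1.0000e-01 1.0673e+04
 4.9500e+01]
shift [  0.8 159.7   0.5] rot [-0.03  0.12 -0.02]
```

View pics/w1.png

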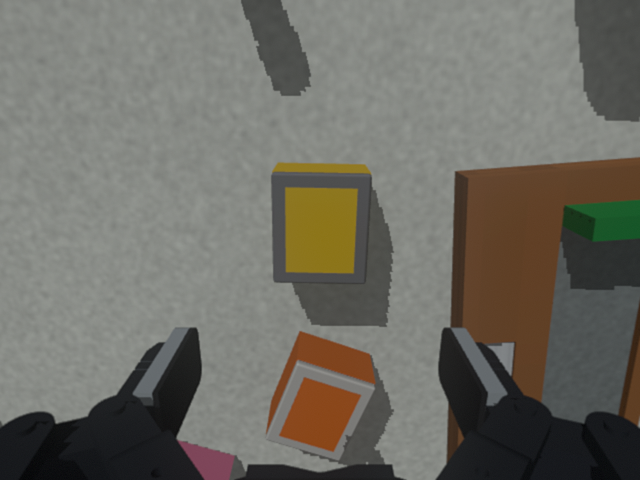

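Call:
send_rows --pt "1 -1 50 0.5 0 0 0" --pt "1 -1 100 0.5 0 0 0" --pt "1 -1 140 0.5 0 0 0" --pt "1 -1 159 0.5 0 0 0" --pt "1 -1 159 0.5 0 0 0" --pt "1 -1 159 0.5 0 0 0" --pt "0 -1 159 0.5 0 0 0" --pt "0 -1 159 0.5 0 0 0" --pt "0 -1 159 0.5 0 0 0" --pt "0 -1 159 0.5 0 0 0" --pt "0 -1 159 0.5 0 0 0" --pt "0 -1 159 0.5 0 0 0" --pt "0 -1 130 0.5 0 0 0" --pt "0 -1 90 0.5 0 0 0" --pt "0 -1 59 0.5 0 0 0" --pt "0 -1 59 0.5 0 0 0" --pt "0 -1 59 0.5 0 0 0"

```text
time: 4.0
tool_pos: [0.4377, 0.1344, 0.1381]
orientation: [-0.504, 0.495, -0.496, 0.505]
force: [0.3, -1.3, -2.1]
opening: 0.0636
```

Run:
```python
from h import *
p,z,c=shot("wrist","w2"); W=cloud(z,c)
t=robot.get_obs()["tool_pos"]; r=rect(W,t[:2],t[2]-.037+.035,t[2]-.037+.06,.05); print(t,r[0])
x,y=st(27,115); go(x,y,120,SA); go(x,y,62,SA)
```

```text
[0.43709506 0.13415725 0.13715578] [4.3710e+02 1.3700e+02 9.8900e+01 7.6100e+01 1.0000e+00 4.9327e+04
 1.4870e+02]
shift [ 49.3  17.2 208.6] rot [-0.01 -4.49 -0.  ]
shift [ 49.3  75.2 208.6] rot [-0.01 -4.49 -0.  ]
```

Call:
send_rows --pt "0 12 0 50 0 -1 0" --pt "0 24 0 100 0 -2 0" --pt "0 36 0 150 0 -4.5 0" --pt "0 49 0 200 0 -4.5 0" --pt "0 49 0 208.5 0 -4.5 0" --pt "0 49 0 208.5 0 -4.5 0" --pt "0 49 0 208.5 0 -4.5 0" --pt "0 49 30 208.5 0 -4.5 0" --pt "0 49 50 208.5 0 -4.5 0" --pt "0 49 65 208.5 0 -4.5 0" --pt "0 49 68 208.5 0 -4.5 0" --pt "0 49 71 208.5 0 -4.5 0" --pt "0 49 73 208.5 0 -4.5 0" --pt "0 49 75 208.5 0 -4.5 0" --pt "0 49 75 208.5 0 -4.5 0" --pt "0 49 75 208.5 0 -4.5 0"

```text
time: 5.65
tool_pos: [0.6467, 0.0889, 0.0626]
orientation: [-0.523, 0.475, -0.475, 0.524]
force: [0.1, -0.1, -1.2]
opening: 0.0637
```

```bash
cat >> h.py <<'E'
def ins():
    "tool in stand frame"
    o=robot.get_obs(); a=np.radians(SA); d=1000*o["tool_pos"][:2]-S0
    print("stand xy",(d[0]*np.cos(a)+d[1]*np.sin(a)).round(1),(-d[0]*np.sin(a)+d[1]*np.cos(a)).round(1),"z",(1000*o["tool_pos"][2]).round(1),"F",o["force"].round(1),"M",o["ft_torque"].round(2),"op",o["opening"].round(4))
E
python3 -c "
from h import *
ins(); go(*st(27,115),60,SA); go(*st(27,127),61,SA)
p,z,c=shot('wrist','w3')"
```

```text
Traceback (most recent call last):
  File "h.py", line 43, in ins
    print("stand xy",(d[0]*np.cos(a)+d[1]*np.sin(a)).round(1),(-d[0]*np.sin(a)+d[1]*np.cos(a)).round(1),"z",(1000*o["tool_pos"][2]).round(1),"F",o["force"].round(1),"M",o["ft_torque"].round(2),"op",o["opening"].round(4))
                                                                                                                                                                                                      ^^^^^^^^^^^^^^^^^^
AttributeError: 'float' object has no attribute 'round'
```

Call:
send_rows --pt "0 0 1.5 0 0 0 0" --pt "0 -3 1.5 0 0 0 0" --pt "0 -6 1.5 0 0 0 0" --pt "0 -8 1.5 0 0 0 0" --pt "0 -9 1.5 0 0 0 0" --pt "0 -10 1.5 0 0 0 0" --pt "0 -11 1.5 0 0 0 0" --pt "0 -12 1.5 0 0 0 0"

```text
time: 6.45
tool_pos: [0.6464, 0.1003, 0.0619]
orientation: [-0.523, 0.475, -0.476, 0.524]
force: [0.4, -6.0, 7.9]
opening: 0.0634
```

```bash
sed -i 's/o\["opening"\].round(4)/round(o["opening"],4)/' h.py
python3 -c "
from h import *
ins()
p,z,c=shot('wrist','w3')"
```

```text
stand xy 28.0 126.7 z 61.9 F [ 0.4 -6.   7.9] M [-0.83 -0.05  0.02] op 0.0634
```

View pics/w3.png

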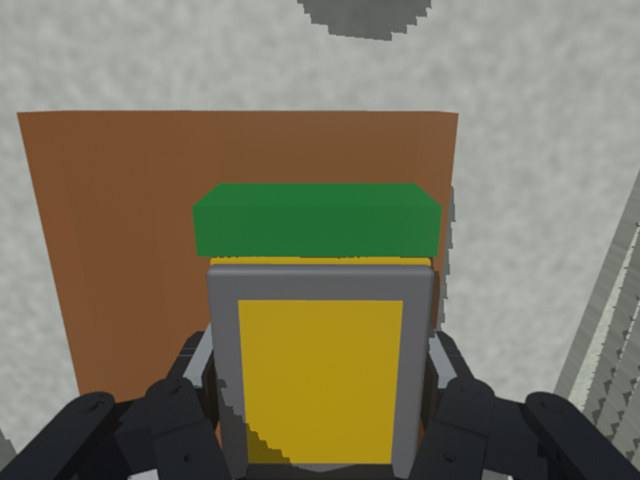

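Call:
send_rows --pt "0 -2 0 0 0 0 0" --pt "0 -4 0 0 0 0 0" --pt "0 -4 0 0 0 0 0" --pt "0 -4 0 0 0 0 0"

```text
time: 6.9
tool_pos: [0.6463, 0.1016, 0.062]
orientation: [0.524, -0.474, 0.478, -0.522]
force: [1.3, -24.5, 8.8]
opening: 0.0632
```

Call:
send_rows --pt "1 2 0 0 0 0 0" --pt "1 2 0 0 0 0 0" --pt "1 2 0 0 0 0 0" --pt "1 2 0 0 0 0 0" --pt "1 2 -30 0 0 0 0" --pt "1 2 -80 0 0 0 0" --pt "1 40 -130 -20 0 0 0" --pt "1 90 -140 -60 0 0 0" --pt "1 130 -140 -110 0 0 0" --pt "1 130 -140 -150 0 0 0"

```text
time: 7.9
tool_pos: [0.5297, -0.0297, 0.2001]
orientation: [-0.523, 0.475, -0.476, 0.524]
force: [-0.6, -0.6, 1.0]
opening: 0.0852
```

```bash
cat >> h.py <<'E'
def instand(r):
    a=np.radians(SA); d=r[:2]-S0
    return np.round([d[0]*np.cos(a)+d[1]*np.sin(a),-d[0]*np.sin(a)+d[1]*np.cos(a)],1), r[2:]
def row(n,W,ys):
    for y in ys:
        q=rect(W,st(27,y)/1000,.067,.082,.048); print(n,"tub@",y,instand(q[0]) if q else None)
E
python3 - <<'E'
from h import *
for n in("scene","side"):
    p,z,c=shot(n); W=cloud(z,c)
    row(n,W,[129])
    for k,g in dict(green=(.462,-.317),orange=(.439,-.014)).items(): 
        r=rect(W,g,.044,.06,.065); print(k,r and r[0])
go(439,-14.2,150,-19.8); ins()
E
```

```text
scene tub@ 129 (array([ 27.9, 132.3]), array([  66.2,   85.7,    5.5, 1214. ,   73.4]))
green [ 461.8 -316.2   78.1   66.6   66.9 1094.    50.8]
orange [439.1 -14.9  75.6  66.3  69.5 725.   50.6]
side tub@ 129 (array([  8.4, 127.3]), array([ 54.9,  75.4,  38.3, 106. ,  72.7]))
green [ 460.9 -317.6   81.8   66.1   65.8  782.    51.3]
orange [439.9 -12.4  84.3  64.8  70.  593.   51.2]
shift [-23.7  49.8 -83.8] rot [ 0.19 25.17  0.04]
stand xy -105.6 8.7 z 199.5 F [2.  0.2 1. ] M [ 0.01  0.   -0.02] op 0.0858
```

Call:
send_rows --pt "1 -10 20 -42 0 8.5 0" --pt "1 -24 40 -84 0 17 0" --pt "1 -24 50 -84 0 25 0" --pt "1 -24 50 -84 0 25 0" --pt "1 -24 50 -84 0 25 0" --pt "1 -24 50 -84 0 25 0"

```text
time: 8.6
tool_pos: [0.4457, -0.0121, 0.1506]
orientation: [0.409, -0.576, 0.577, -0.41]
force: [0.0, 0.1, 1.0]
opening: 0.0854
```

Run:
```python
from h import *
p,z,c=shot("wrist","w4"); W=cloud(z,c)
r=rect(W,(.439,-.014),.044,.06)[0]; print(r); go(r[0],r[1]-1.5,37,r[4]-90)
```

```text
[ 4.3950e+02 -1.2100e+01  7.6600e+01  6.4100e+01  7.0500e+01  1.4512e+04
  4.9600e+01]
shift [  3.4 113.4  -5.4] rot [-0.08  0.17 -0.03]
```

Call:
send_rows --pt "1 3 0 -5.5 0 0 0" --pt "1 3 40 -5.5 0 0 0" --pt "1 3 85 -5.5 0 0 0" --pt "1 3 113 -5.5 0 0 0" --pt "1 3 113 -5.5 0 0 0" --pt "1 3 113 -5.5 0 0 0" --pt "0 3 113 -5.5 0 0 0" --pt "0 3 113 -5.5 0 0 0" --pt "0 3 113 -5.5 0 0 0" --pt "0 3 113 -5.5 0 0 0" --pt "0 3 113 -5.5 0 0 0" --pt "0 3 113 -5.5 0 0 0" --pt "0 3 85 -5.5 0 0 0" --pt "0 3 45 -5.5 0 0 0" --pt "0 3 13 -5.5 0 0 0" --pt "0 3 13 -5.5 0 0 0" --pt "0 3 13 -5.5 0 0 0"

```text
time: 10.35
tool_pos: [0.4386, -0.0131, 0.1376]
orientation: [0.408, -0.577, 0.578, -0.409]
force: [0.0, 0.1, -3.3]
opening: 0.0636
```

Run:
```python
from h import *
o=robot.get_obs(); print(o["tool_pos"],o["opening"])
go(*st(27,40),62,SA)
```

```text
[ 0.43856561 -0.01309409  0.1375874 ] 0.0636208753472007
shift [-97.1  76.1 193.7] rot [-1.400e-01 -2.498e+01 -1.000e-02]
```

Call:
send_rows --pt "0 -24 0 48 0 -8 0" --pt "0 -48 0 96 0 -16 0" --pt "0 -72 0 140 0 -25 0" --pt "0 -97 0 180 0 -25 0" --pt "0 -97 0 193.5 0 -25 0" --pt "0 -97 0 193.5 0 -25 0" --pt "0 -97 0 193.5 0 -25 0" --pt "0 -97 0 193.5 0 -25 0" --pt "0 -97 30 193.5 0 -25 0" --pt "0 -97 50 193.5 0 -25 0" --pt "0 -97 66 193.5 0 -25 0" --pt "0 -97 69 193.5 0 -25 0" --pt "0 -97 72 193.5 0 -25 0" --pt "0 -97 74 193.5 0 -25 0" --pt "0 -97 76 193.5 0 -25 0" --pt "0 -97 77 193.5 0 -25 0" --pt "0 -97 77 193.5 0 -25 0"

```text
time: 12.05
tool_pos: [0.6532, 0.0138, 0.0615]
orientation: [-0.523, 0.475, -0.476, 0.524]
force: [-7.6, -0.3, 13.6]
opening: 0.0632
```

```bash
python3 -c "
from h import *
ins();p,z,c=shot('wrist','w5')"
```

```text
stand xy 26.4 40.0 z 61.5 F [-7.6 -0.3 13.6] M [ 0.03  1.24 -0.02] op 0.0632
```

View pics/w5.png

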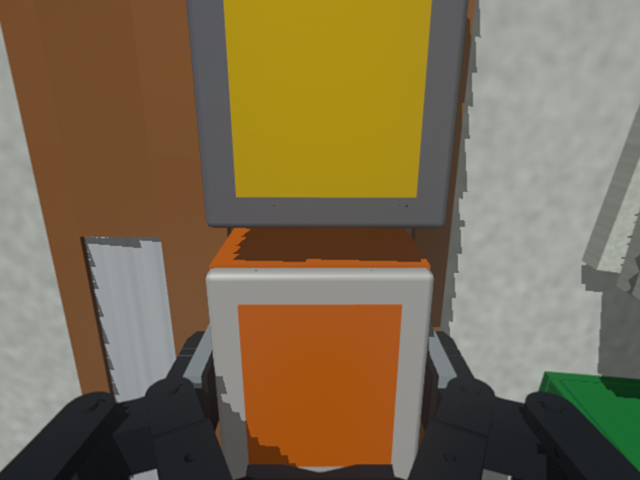

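Call:
send_rows --pt "0 0 -1 -1 0 0 0" --pt "0 -3 -1 -1 0 0 0" --pt "0 -6 -1 -1 0 0 0" --pt "0 -8 -1 -1 0 0 0" --pt "0 -10 -1 -1 0 0 0" --pt "0 -11 -1 -1 0 0 0" --pt "0 -12 -1 -1 0 0 0" --pt "0 -13 -1 -1 0 0 0" --pt "0 -14 -1 -1 0 0 0"

```text
time: 13.0
tool_pos: [0.6512, 0.0267, 0.0615]
orientation: [0.523, -0.475, 0.477, -0.523]
force: [0.3, -16.8, 5.5]
opening: 0.0637
```

```bash
python3 -c "
from h import *
ins()"
```

```text
stand xy 25.7 53.0 z 61.5 F [  0.3 -16.8   5.5] M [-2.75 -0.35 -0.02] op 0.0637
```

Call:
send_rows --pt "0 -2 0 0 0 0 0" --pt "0 -2 0 0 0 0 0" --pt "1 1 0 0 0 0 0" --pt "1 1 0 0 0 0 0" --pt "1 1 0 0 0 0 0" --pt "1 1 0 0 0 0 0" --pt "1 1 -30 0 0 0 0" --pt "1 1 -80 0 0 0 0" --pt "1 40 -120 -30 0 0 0" --pt "1 80 -140 -60 0 0 0" --pt "1 120 -140 -90 0 0 0" --pt "1 160 -140 -120 0 0 0" --pt "1 200 -140 -150 0 0 0"

```text
time: 14.3
tool_pos: [0.5274, -0.1737, 0.2011]
orientation: [-0.523, 0.475, -0.475, 0.524]
force: [0.6, -0.7, 0.3]
opening: 0.0853
```

Run:
```python
from h import *
for n in("scene","side"):
    p,z,c=shot(n,n+"1"); W=cloud(z,c)
    row(n,W,[129,53])
    r=rect(W,(.462,-.317),.044,.06,.065); print(r and r[0])
go(461.5,-316.5,150,-23.5)
```

```text
scene tub@ 129 (array([ 27.6, 128.4]), array([  65.6,   94.2,    5.8, 1278. ,   73.4]))
scene tub@ 53 (array([25.3, 56.9]), array([  65.4,   87.4,    5.6, 1398. ,   73.5]))
[ 461.6 -315.9   78.1   66.6   65.9 1094.    50.8]
side tub@ 129 (array([ 28.3, 129.1]), array([ 69.3,  95.3,   7.5, 503. ,  74.7]))
side tub@ 53 (array([26.7, 56.8]), array([ 69.8,  87.1,   6.1, 462. ,  74.8]))
[ 461.4 -317.8   79.9   65.8   66.7  779.    51.3]
shift [133.4  51.2 -76.8] rot [-0.   28.75  0.06]
```

View pics/scene1.png

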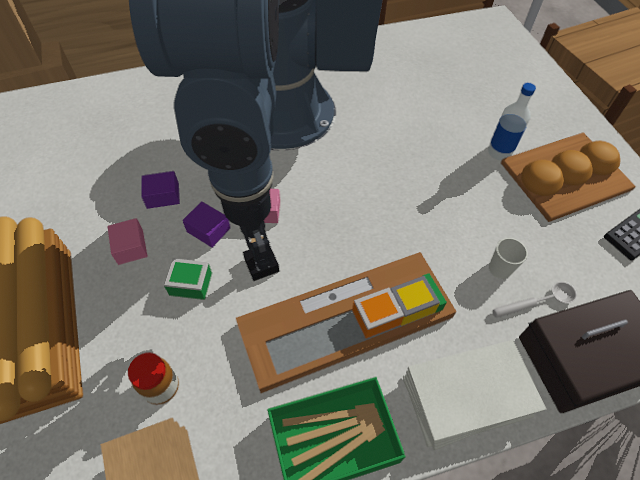

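Call:
send_rows --pt "1 40 0 -24 0 8 0" --pt "1 85 0 -50 0 16 0" --pt "1 133 20 -77 0 24 0" --pt "1 133 50 -77 0 29 0" --pt "1 133 50 -77 0 29 0" --pt "1 133 50 -77 0 29 0" --pt "1 133 50 -77 0 29 0"

```text
time: 15.1
tool_pos: [0.4657, -0.3116, 0.152]
orientation: [0.389, -0.59, 0.591, -0.389]
force: [-0.5, -0.0, 0.5]
opening: 0.0855
```

Run:
```python
from h import *
p,z,c=shot("wrist","w6"); W=cloud(z,c)
r=rect(W,(.462,-.317),.044,.06)[0]; print(r); go(r[0],r[1]-1,37,r[4]-90)
```

```text
[  461.8  -315.4    75.8    64.1    66.6 14133.     49.5]
shift [  5.8 115.1  -2.1] rot [-0.12  0.1   0.01]
```

Call:
send_rows --pt "1 6 0 -2 0 0 0" --pt "1 6 40 -2 0 0 0" --pt "1 6 85 -2 0 0 0" --pt "1 6 114 -2 0 0 0" --pt "1 6 114 -2 0 0 0" --pt "1 6 114 -2 0 0 0" --pt "0 6 114 -2 0 0 0" --pt "0 6 114 -2 0 0 0" --pt "0 6 114 -2 0 0 0" --pt "0 6 114 -2 0 0 0" --pt "0 6 114 -2 0 0 0" --pt "0 6 114 -2 0 0 0" --pt "0 6 85 -2 0 0 0" --pt "0 6 45 -2 0 0 0" --pt "0 6 0 -2 0 0 0" --pt "0 6 -25 -2 0 0 0" --pt "0 6 -25 -2 0 0 0" --pt "0 6 -25 -2 0 0 0"

```text
time: 16.95
tool_pos: [0.4605, -0.3173, 0.1762]
orientation: [0.388, -0.591, 0.592, -0.388]
force: [0.5, -0.6, -2.9]
opening: 0.0637
```

Run:
```python
from h import *
o=robot.get_obs(); print(o["tool_pos"],o["opening"])
go(*st(27,-36),62,SA)
```

```text
[ 0.46051437 -0.31725185  0.1761604 ] 0.06369237306828009
shift [-314.3  114.2   81.9] rot [ -0.08 -28.98   0.04]
```

Call:
send_rows --pt "0 -45 0 12 0 -8 0" --pt "0 -90 0 24 0 -16 0" --pt "0 -135 0 36 0 -24 0" --pt "0 -180 0 48 0 -29 0" --pt "0 -225 0 60 0 -29 0" --pt "0 -270 0 72 0 -29 0" --pt "0 -314 0 82 0 -29 0" --pt "0 -314 0 82 0 -29 0" --pt "0 -314 0 82 0 -29 0" --pt "0 -314 45 82 0 -29 0" --pt "0 -314 80 82 0 -29 0" --pt "0 -314 104 82 0 -29 0" --pt "0 -314 107 82 0 -29 0" --pt "0 -314 110 82 0 -29 0" --pt "0 -314 112 82 0 -29 0" --pt "0 -314 113.5 82 0 -29 0" --pt "0 -314 114 82 0 -29 0" --pt "0 -314 114 82 0 -29 0"

```text
time: 18.75
tool_pos: [0.6608, -0.0618, 0.0619]
orientation: [-0.523, 0.475, -0.476, 0.524]
force: [0.5, 0.6, -3.5]
opening: 0.0633
```

```bash
python3 -c "
from h import *
ins()"
```

```text
stand xy 26.7 -36.1 z 61.9 F [ 0.5  0.6 -3.5] M [ 0.04  0.07 -0.03] op 0.0633
```

Hanging just above the floor; push toward the row.

Call:
send_rows --pt "0 0 1 0 0 0 0" --pt "0 -3 1 0 0 0 0" --pt "0 -6 1 0 0 0 0" --pt "0 -8 1 0 0 0 0" --pt "0 -10 1 0 0 0 0" --pt "0 -11 1 0 0 0 0" --pt "0 -12 1 0 0 0 0" --pt "0 -13 1 0 0 0 0" --pt "0 -14 1 0 0 0 0"

```text
time: 19.65
tool_pos: [0.6603, -0.0498, 0.0618]
orientation: [0.524, -0.474, 0.477, -0.523]
force: [1.5, -20.5, 4.3]
opening: 0.0632
```

```bash
python3 -c "
from h import *
ins()"
```

```text
stand xy 27.4 -24.0 z 61.8 F [  1.5 -20.5   4.3] M [-3.45 -0.49  0.06] op 0.0632
```

Call:
send_rows --pt "0 -2 0 0 0 0 0" --pt "0 -2 0 0 0 0 0" --pt "1 1 0 0 0 0 0" --pt "1 1 0 0 0 0 0" --pt "1 1 0 0 0 0 0" --pt "1 1 0 0 0 0 0" --pt "1 1 -30 0 0 0 0" --pt "1 1 -80 0 0 0 0" --pt "1 -10 -130 0 0 0 0" --pt "1 -40 -180 0 0 0 0" --pt "1 -60 -220 -20 0 0 0" --pt "1 -60 -220 -20 0 0 0" --pt "1 -60 -220 -20 0 0 0" --pt "1 -60 -220 -20 0 0 0"

```text
time: 21.05
tool_pos: [0.6335, 0.0098, 0.2793]
orientation: [0.524, -0.476, 0.475, -0.523]
force: [-0.7, 0.4, -0.4]
opening: 0.0856
```

Run:
```python
from h import *
o=robot.get_obs()
p,z,c=shot("wrist","w7"); W=cloud(z,c); ins()
for n,(p,z,c) in dict(wrist=(p,z,c),scene=shot("scene","scene2"),side=shot("side","side2")).items():
    W=cloud(z,c); a=np.radians(SA); X=W[...,0]*1000-S0[0]; Y=W[...,1]*1000-S0[1]
    sx=X*np.cos(a)+Y*np.sin(a); sy=-X*np.sin(a)+Y*np.cos(a); Z=W[...,2]*1000
    m=(abs(Z-74)<7)&(sx>-20)&(sx<75)&(sy>-150)&(sy<185)&~np.isnan(Z); P=np.c_[sx[m],sy[m]].astype(np.float32)
    print(n,cv2.minAreaRect(P),m.sum(),np.median(Z[m]))
    # hole: points below strip
    m=(abs(sx+48)<13)&(abs(sy)<72)&(Z<22)
    print(" hole",np.median(sx[m]),np.median(sy[m]),m.sum())
    # post
    m=(abs(Z-100)<6)&(np.hypot(W[...,0]-.455,W[...,1]+.165)<.03); print(" post",cv2.minEnclosingCircle((1000*W[m][:,:2]).astype(np.float32)) if m.sum()>10 else 0,np.median(Z[m]) if m.any() else 0)
    m=(abs(Z-30)<4)&(np.hypot(W[...,0]-.465,W[...,1]+.165)<.05);print(" park",cv2.minAreaRect((1000*W[m][:,:2]).astype(np.float32)) if m.sum()>10 else 0)
```

```text
stand xy 6.3 37.6 z 278.8 F [ 0.1  0.4 -0.3] M [-0.01  0.    0.01] op 0.0854
wrist ((27.05602264404297, 53.990821838378906), (228.35443115234375, 66.29804992675781), 89.76626586914062) 23781 72.46257955111167
 hole -49.987775449724396 -15.882745537180707 167
 post ((456.5987548828125, -161.26625061035156), 13.714892387390137) 99.10866013489573
 park ((456.7340087890625, -161.38601684570312), (60.83041000366211, 60.74858093261719), 7.276776313781738)
scene ((26.296772003173828, 57.87717819213867), (241.53125, 69.12686920166016), 89.19384002685547) 3816 73.49678952631331
 hole -55.21212089185953 -8.354393894007888 33
 post ((455.9178466796875, -164.21868896484375), 13.832077026367188) 100.19236008668253
 park ((456.56671142578125, -163.95152282714844), (63.4022102355957, 60.1412353515625), 7.105122089385986)
side ((25.090621948242188, 58.410552978515625), (243.74069213867188, 75.44588470458984), 89.14109802246094) 1521 74.5043009569734
 hole -42.8836962192302 -3.992075848315403 16
 post ((457.54864501953125, -163.9899444580078), 14.973719596862793) 99.93453226208143
 park ((456.1822204589844, -162.70294189453125), (64.14334869384766, 64.57091522216797), 10.372981071472168)
```

View pics/w7.png

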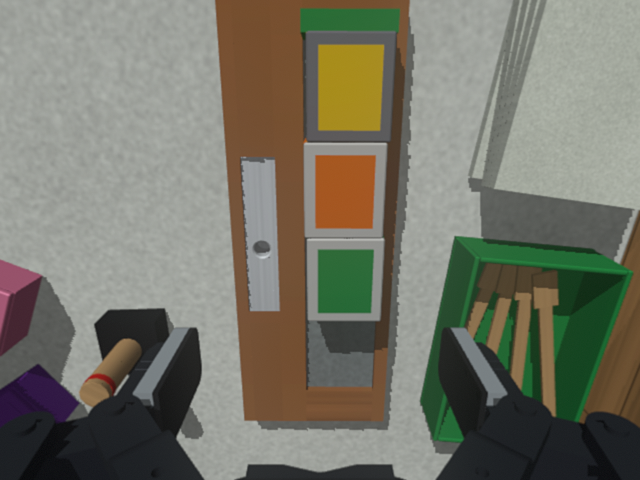

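Run:
```python
from h import *
print(robot.get_obs()["joint_pos"].round(2))
p=cv2.imread("pics/w7.png"); c=cam("wrist")
crop=p[140:330,225:300]; cv2.imwrite("pics/crop.png",cv2.resize(crop,None,fx=3,fy=3,interpolation=cv2.INTER_NEAREST))
def f(px):
    return instand(atz([px],c,.027)[0]*1000)[0]
for q in [(242,159),(275,159),(249,311),(280,311),(262,249)]: print(q,f(q))
go(456.8,-163.9,150,SA-90); go(456.8,-163.9,150,SA+90)
```

```text
[ 0.01  0.51  0.45  1.51 -0.    1.49]
(242, 159) [-61.2  73. ]
(275, 159) [-32.5  73. ]
(249, 311) [-63.3 -74.6]
(280, 311) [-32.8 -74.5]
(262, 249) [-47.6  -9.9]
shift [ 155.7  129.3 -192. ] rot [ 0.12 89.98  0.11]
shift [ 155.7  129.3 -192. ] rot [  0.11 -90.02  -0.12]
```

View pics/crop.png

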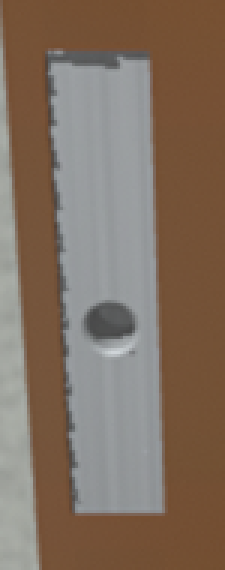

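Call:
send_rows --pt "1 20 0 -30 0 -8 0" --pt "1 40 0 -60 0 -16 0" --pt "1 60 0 -90 0 -24 0" --pt "1 80 0 -120 0 -32 0" --pt "1 100 0 -150 0 -40 0" --pt "1 120 0 -180 0 -48 0" --pt "1 156 30 -192 0 -56 0" --pt "1 156 60 -192 0 -64 0" --pt "1 156 90 -192 0 -72 0" --pt "1 156 125 -192 0 -80 0" --pt "1 156 125 -192 0 -88 0" --pt "1 156 125 -192 0 -90 0" --pt "1 156 125 -192 0 -90 0" --pt "1 156 125 -192 0 -90 0"

```text
time: 22.6
tool_pos: [0.4573, -0.1639, 0.1551]
orientation: [-0.706, -0.033, 0.034, 0.706]
force: [0.7, -1.2, 0.4]
opening: 0.0854
```

Run:
```python
from h import *
go(456.8,-163.7,82,SA+90)
p,z,c=shot("wrist"); W=cloud(z,c); Z=W[...,2]*1000
m=(abs(Z-100)<6)&(np.hypot(W[...,0]-.455,W[...,1]+.165)<.03); print(" post",cv2.minEnclosingCircle((1000*W[m][:,:2]).astype(np.float32)) if m.sum()>10 else 0)
print(robot.get_obs()["tool_pos"])
```

```text
shift [-0.4 73.1  0.3] rot [-0.02 -0.1  -0.04]
 post ((456.6906433105469, -162.1755828857422), 13.143590927124023)
[ 0.45738997 -0.16392892  0.15533754]
```

Call:
send_rows --pt "1 0 35 0 0 0 0" --pt "1 0 60 0 0 0 0" --pt "1 0 73 0 0 0 0" --pt "1 0 73 0 0 0 0" --pt "1 0 73 0 0 0 0" --pt "0 0 73 0 0 0 0" --pt "0 0 73 0 0 0 0" --pt "0 0 73 0 0 0 0" --pt "0 0 73 0 0 0 0" --pt "0 0 73 0 0 0 0" --pt "0 0 73 0 0 0 0" --pt "0 0 73 0 0 0 0" --pt "0 0 60 0 0 0 0" --pt "0 0 40 0 0 0 0" --pt "0 0 10 0 0 0 0" --pt "0 0 -10 0 0 0 0" --pt "0 0 -10 0 0 0 0" --force 40

```text
time: 24.35
tool_pos: [0.4587, -0.1642, 0.1678]
orientation: [0.707, 0.035, -0.033, -0.706]
force: [-0.6, 0.8, -1.5]
opening: 0.0252
```

Run:
```python
from h import *
ins(); shot("wrist","w8"); shot("scene","s8")
go(*st(-48,15),103,SA+90)
go(*st(-48,-10),103,SA+90)
```

```text
stand xy -184.2 -118.6 z 167.8 F [-0.6  0.8 -1.5] M [-0.01 -0.01  0.06] op 0.0252
shift [137.5  62.1 133. ] rot [ 0.    0.01 -0.  ]
shift [137.5  62.1 108. ] rot [ 0.    0.01 -0.  ]
```

View pics/w8.png

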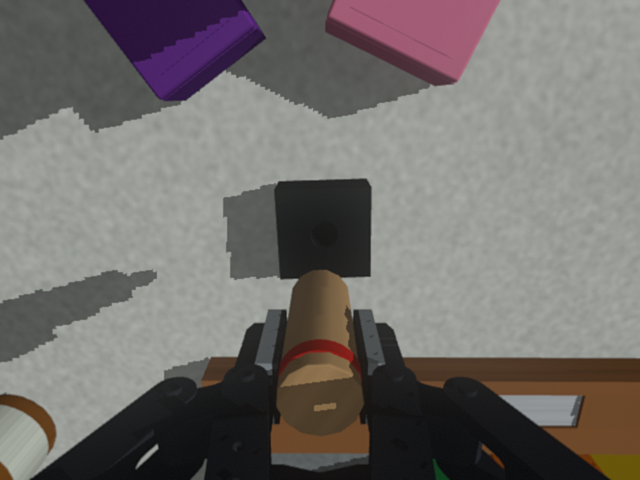

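Call:
send_rows --pt "0 36 0 34 0 0 0" --pt "0 70 0 68 0 0 0" --pt "0 105 0 102 0 0 0" --pt "0 138.5 0 133 0 0 0" --pt "0 138.5 0 133 0 0 0" --pt "0 138.5 0 133 0 0 0" --pt "0 138.5 30 133 0 0 0" --pt "0 138.5 50 133 0 0 0" --pt "0 138.5 60 133 0 0 0" --pt "0 138.5 62 133 0 0 0" --pt "0 138.5 64 133 0 0 0" --pt "0 138.5 65 133 0 0 0" --pt "0 138.5 66 133 0 0 0" --pt "0 138.5 66 133 0 0 0"

```text
time: 25.85
tool_pos: [0.5833, -0.0184, 0.1013]
orientation: [0.706, 0.035, -0.033, -0.706]
force: [-3.8, -0.9, 13.2]
opening: 0.0251
```

Run:
```python
from h import *
ins()
```

```text
stand xy -46.2 14.6 z 101.3 F [-3.8 -0.9 13.2] M [-0.3   1.08  0.  ] op 0.0251
```

Call:
send_rows --pt "0 -1 -0.3 -3 0 0 0" --pt "0 -1 -0.3 -6 0 0 0" --pt "0 -1 -0.3 -9 0 0 0" --pt "0 -1 -0.3 -12 0 0 0" --pt "0 -1 -0.3 -15 0 0 0" --pt "0 -1 -0.3 -17 0 0 0" --pt "0 -1 -0.3 -19 0 0 0" --pt "0 -1 -0.3 -21 0 0 0" --pt "0 -1 -0.3 -23 0 0 0" --pt "0 -1 -0.3 -24.5 0 0 0" --pt "0 -1 -0.3 -24.5 0 0 0"

```text
time: 26.95
tool_pos: [0.5839, -0.0428, 0.0999]
orientation: [0.706, 0.034, -0.034, -0.706]
force: [-0.9, 0.2, -1.1]
opening: 0.0251
```

Run:
```python
from h import *
ins(); shot("wrist","w9")
```

```text
stand xy -48.0 -9.8 z 99.9 F [-0.9  0.2 -1.1] M [-0.01 -0.02 -0.01] op 0.0251
```

Call:
send_rows --pt "0 0 2 0 0 0 0" --pt "0 0 4 0 0 0 0" --pt "0 0 6 0 0 0 0" --pt "0 0 8 0 0 0 0" --pt "0 0 9 0 0 0 0" --pt "0 0 9 0 0 0 0"

```text
time: 27.6
tool_pos: [0.5838, -0.0426, 0.0906]
orientation: [-0.706, -0.034, 0.034, 0.706]
force: [0.1, -0.3, -1.2]
opening: 0.0246
```

Run:
```python
from h import *
ins()
```

```text
stand xy -48.0 -9.5 z 90.6 F [ 0.1 -0.3 -1.2] M [0.05 0.01 0.03] op 0.0246
```

Free descent; go home.

Call:
send_rows --pt "0 0 3 0 0 0 0" --pt "0 0 6 0 0 0 0" --pt "0 0 8 0 0 0 0" --pt "0 0 9 0 0 0 0" --pt "0 0 10 0 0 0 0" --pt "0 0 11 0 0 0 0" --pt "0 0 12 0 0 0 0" --pt "0 0 12 0 0 0 0"

```text
time: 28.4
tool_pos: [0.5841, -0.0425, 0.0797]
orientation: [-0.706, -0.034, 0.034, 0.706]
force: [-4.0, 0.0, 12.0]
opening: 0.0252
```

Run:
```python
from h import *
ins()
```

```text
stand xy -47.7 -9.5 z 79.7 F [-4.  0. 12.] M [0.14 0.9  0.01] op 0.0252
```

Call:
send_rows --pt "0 0 -0.5 0 0 0 0" --pt "0.6 0 -0.5 0 0 0 0" --pt "1 0 -0.5 0 0 0 0" --pt "1 0 -0.5 0 0 0 0" --pt "1 0 -0.5 0 0 0 0" --pt "1 0 -0.5 0 0 0 0" --pt "1 0 -30 0 0 0 0" --pt "1 0 -70 0 0 0 0" --pt "1 0 -110 0 0 0 0" --pt "1 -40 -150 0 0 0 0" --pt "1 -80 -180 0 0 0 0" --pt "1 -110 -180 -40 0 0 0" --pt "1 -110 -180 -80 0 0 0" --pt "1 -110 -180 -120 0 0 0" --pt "1 -110 -180 -160 0 0 0" --pt "1 -110 -180 -160 0 0 0" --pt "1 -110 -180 -160 0 0 0"

```text
time: 30.1
tool_pos: [0.4896, -0.2129, 0.2586]
orientation: [-0.706, -0.033, 0.034, 0.706]
force: [-0.3, 0.6, 0.1]
opening: 0.0856
```

Run:
```python
from h import *
ins()
for n in("scene","side"):
    p,z,c=shot(n,n+"9"); W=cloud(z,c); a=np.radians(SA); X=W[...,0]*1000-S0[0]; Y=W[...,1]*1000-S0[1]
    sx=X*np.cos(a)+Y*np.sin(a); sy=-X*np.sin(a)+Y*np.cos(a); Z=W[...,2]*1000
    m=(abs(Z-74)<7)&(sx>-15)&(sx<75)&(sy>-150)&(sy<185); print(n,cv2.minAreaRect(np.c_[sx[m],sy[m]].astype(np.float32)),m.sum(),np.median(Z[m]))
    m=(np.hypot(sx+48,sy+10)<30)&(Z>85); print(" post top",cv2.minEnclosingCircle(np.c_[sx[m],sy[m]].astype(np.float32)),np.percentile(Z[m],[50,90]))
    row(n,W,[129,53,-23])
a=cv2.imread("pics/scene9.png")[200:440,200:520]; cv2.imwrite("pics/fin.png",cv2.resize(a,None,fx=2,fy=2))
```

```text
stand xy -158.1 -170.1 z 258.6 F [-0.3  0.6  0.1] M [ 0.01 -0.03  0.06] op 0.0856
scene ((27.451255798339844, 53.64533233642578), (69.73651123046875, 251.87152099609375), 0.1439257711172104) 3850 73.53547414029985
 post top ((-49.03120422363281, -11.545624732971191), 13.69620418548584) [96.57619536 98.91922197]
scene tub@ 129 (array([ 27.7, 127.2]), array([  65.2,   91.7,    5.4, 1286. ,   73.5]))
scene tub@ 53 (array([25.4, 56.8]), array([  65.4,   86.9,    5.9, 1388. ,   73.6]))
scene tub@ -23 (array([ 29.5, -23.1]), array([  65.3,   95.7,    4.5, 1402. ,   73.6]))
side ((25.73177719116211, 54.17945861816406), (75.09656524658203, 253.97430419921875), 0.21195831894874573) 757 74.01338848481565
 post top ((-48.89659118652344, -9.812593460083008), 15.769859313964844) [ 96.62240059 100.47782356]
side tub@ 129 (array([ 27.3, 127.8]), array([ 70.6,  93.1,   7.3, 497. ,  74.5]))
side tub@ 53 (array([15.9, 62.8]), array([ 86.6,  61.3,  69. , 237. ,  74.2]))
side tub@ -23 (array([ 12.3, -24.1]), array([32.6, 94.4,  7.1, 64. , 72.1]))
```

View pics/fin.png

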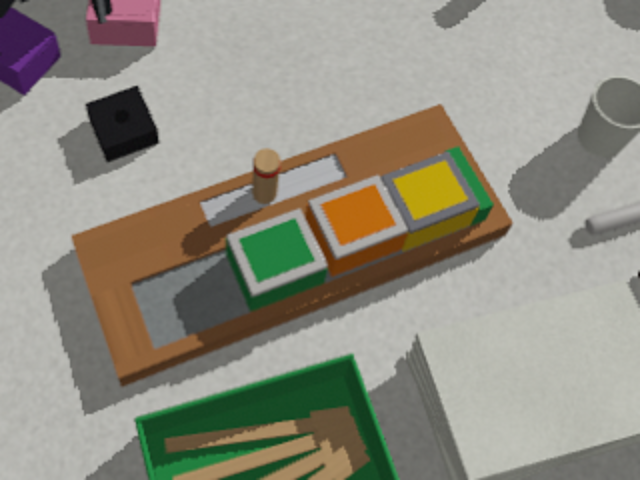

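Run:
```python
from h import *
go(*st(85,45),290,SA+90)
```

```text
shift [243.  -31.1 213.6] rot [-0.01  0.05 -0.01]
```

Call:
send_rows --pt "1 36 -31 32 0 0 0" --pt "1 72 -31 64 0 0 0" --pt "1 108 -31 96 0 0 0" --pt "1 144 -31 128 0 0 0" --pt "1 180 -31 160 0 0 0" --pt "1 216 -31 192 0 0 0" --pt "1 243 -31 214 0 0 0" --pt "1 243 -31 214 0 0 0" --pt "1 243 -31 214 0 0 0"

```text
time: 31.1
tool_pos: [0.7112, 0.0259, 0.289]
orientation: [0.706, 0.035, -0.035, -0.706]
force: [0.1, -1.2, -0.8]
opening: 0.085
```

Run:
```python
from h import *
ins()
p,z,c=shot("wrist","w10"); W=cloud(z,c); a=np.radians(SA); X=W[...,0]*1000-S0[0]; Y=W[...,1]*1000-S0[1]
sx=X*np.cos(a)+Y*np.sin(a); sy=-X*np.sin(a)+Y*np.cos(a); Z=W[...,2]*1000
hsv=cv2.cvtColor(p,cv2.COLOR_RGB2HSV)
for k,(lo,hi) in dict(yellow=(22,32),orange=(7,20),green=(50,85)).items():
    m=(abs(Z-73)<5)&(hsv[...,0]>=lo)&(hsv[...,0]<=hi)&(hsv[...,1]>120)&(sx>-10)&(sx<70)&(sy<162)
    print(k,np.round(cv2.minAreaRect(np.c_[sx[m],sy[m]].astype(np.float32))[0],1),cv2.minAreaRect(np.c_[sx[m],sy[m]].astype(np.float32))[1:],m.sum(),np.median(Z[m]))
m=(abs(Z-73)<5)&(sx>-10)&(sx<70)&(sy>-150)&(sy<185);print(cv2.minAreaRect(np.c_[sx[m],sy[m]].astype(np.float32)))
```

```text
stand xy 85.4 46.4 z 289.0 F [ 0.1 -1.2 -0.8] M [0.01 0.04 0.02] op 0.085
yellow [ 28.8 129.7] ((45.9235954284668, 59.00407028198242), 0.11570021510124207) 4660 72.78128620792378
orange [26.  53.4] ((57.86554718017578, 45.61936569213867), 89.88565826416016) 4592 72.79611034688935
green [ 30.2 -32.6] ((45.02792739868164, 57.27407455444336), 0.07102739810943604) 4356 72.86692346174938
((27.705583572387695, 48.221214294433594), (66.75064086914062, 238.756103515625), 0.7465670108795166)
```

View pics/w10.png

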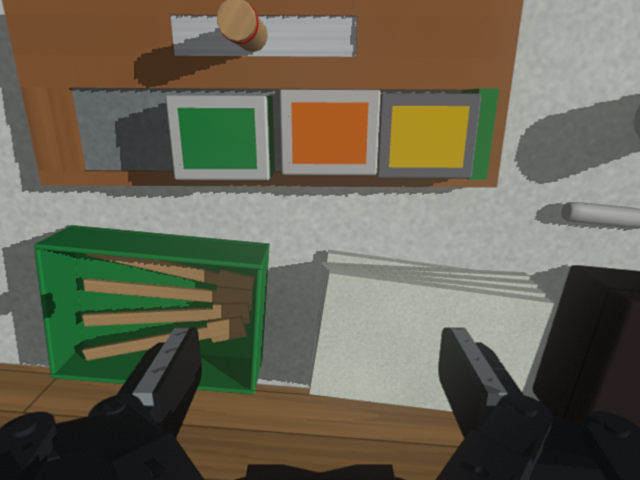

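Run:
```python
from h import *
go(*st(28,-103),200,SA)
```

```text
shift [ -57.    89.8 -148.3] rot [ 2.000e-02  9.009e+01 -1.000e-02]
```

Call:
send_rows --pt "0 -14 0 -30 0 8 0" --pt "0 -28 0 -60 0 16 0" --pt "0 -42 0 -90 0 24 0" --pt "0 -57 0 -120 0 32 0" --pt "0 -57 0 -148 0 40 0" --pt "0 -57 0 -148 0 48 0" --pt "0 -57 30 -148 0 56 0" --pt "0 -57 60 -148 0 64 0" --pt "0 -57 90 -148 0 72 0" --pt "0 -57 90 -148 0 80 0" --pt "0 -57 90 -148 0 88 0" --pt "0 -57 90 -148 0 90 0" --pt "0 -57 90 -148 0 90 0" --pt "0 -57 90 -148 0 90 0"

```text
time: 32.55
tool_pos: [0.6679, -0.1292, 0.2007]
orientation: [-0.524, 0.475, -0.475, 0.524]
force: [-0.6, -0.6, 0.4]
opening: 0.0004
```

Run:
```python
from h import *
ins();go(*st(28,-103),66,SA)
```

```text
stand xy 27.4 -103.8 z 200.7 F [-0.6 -0.6  0.4] M [ 0.02 -0.   -0.04] op 0.0004
shift [ -0.8 134.7   0.6] rot [-0.04  0.07  0.01]
```

Call:
send_rows --pt "0 0 45 0.5 0 0 0" --pt "0 0 90 0.5 0 0 0" --pt "0 0 125 0.5 0 0 0" --pt "0 0 134 0.5 0 0 0" --pt "0 0 134 0.5 0 0 0" --pt "0 -5 134 0.5 0 0 0" --pt "0 -10 134 0.5 0 0 0" --pt "0 -14 134 0.5 0 0 0" --pt "0 -17 134 0.5 0 0 0" --pt "0 -19 134 0.5 0 0 0" --pt "0 -21 134 0.5 0 0 0" --pt "0 -23 134 0.5 0 0 0" --pt "0 -25 134 0.5 0 0 0" --pt "0 -27 134 0.5 0 0 0" --pt "0 -28 134 0.5 0 0 0"

```text
time: 34.05
tool_pos: [0.6665, -0.1009, 0.0659]
orientation: [0.523, -0.475, 0.475, -0.523]
force: [0.3, -1.6, 0.9]
opening: 0.0002
```

Run:
```python
from h import *
ins()
```

```text
stand xy 28.7 -75.5 z 65.9 F [ 0.3 -1.6  0.9] M [-0.43 -0.06 -0.02] op 0.0002
```

Light sliding contact; continue.

Call:
send_rows --pt "0 -1 0 0 0 0 0" --pt "0 -2 0 0 0 0 0" --pt "0 -3 0 0 0 0 0" --pt "0 -4 0 0 0 0 0" --pt "0 -4 0 0 0 0 0"

```text
time: 34.55
tool_pos: [0.666, -0.0968, 0.0659]
orientation: [-0.523, 0.475, -0.475, 0.524]
force: [-0.2, -2.1, 1.6]
opening: 0.0001
```

Run:
```python
from h import *
ins()
```

```text
stand xy 28.6 -71.4 z 65.9 F [-0.2 -2.1  1.6] M [-0.34 -0.12 -0.01] op 0.0001
```

Call:
send_rows --pt "0 -1 0 0 0 0 0" --pt "0 -2 0 0 0 0 0" --pt "0 -2.5 0 0 0 0 0" --pt "0 -3 0 0 0 0 0" --pt "0 -3 0 0 0 0 0"

```text
time: 35.05
tool_pos: [0.6659, -0.0967, 0.066]
orientation: [0.524, -0.475, 0.477, -0.522]
force: [2.2, -21.5, -0.5]
opening: -0.0003
```

Run:
```python
from h import *
ins()
```

```text
stand xy 28.5 -71.2 z 66.0 F [  2.2 -21.5  -0.5] M [-4.05 -0.35 -0.  ] op -0.0003
```

Solid contact at 21 N: the row is tight. Back off and look from above.

Call:
send_rows --pt "0 5 0 0 0 0 0" --pt "0 20 0 0 0 0 0" --pt "0 30 -40 0 0 0 0" --pt "0 20 -90 0 0 0 0" --pt "0 -20 -140 -5 0 0 0" --pt "0 -60 -180 -10 0 0 0" --pt "0 -100 -215 -20 0 0 0" --pt "0 -110 -215 -20 0 0 0" --pt "0 -110 -215 -20 0 0 0" --pt "0 -110 -215 -20 0 0 0"

```text
time: 36.05
tool_pos: [0.6355, 0.0136, 0.2808]
orientation: [-0.524, 0.475, -0.475, 0.524]
force: [-0.2, -0.3, -0.3]
opening: -0.0001
```

Run:
```python
from h import *
ins()
p,z,c=shot("wrist","w11"); W=cloud(z,c); a=np.radians(SA); X=W[...,0]*1000-S0[0]; Y=W[...,1]*1000-S0[1]
sx=X*np.cos(a)+Y*np.sin(a); sy=-X*np.sin(a)+Y*np.cos(a); Z=W[...,2]*1000
hsv=cv2.cvtColor(p,cv2.COLOR_RGB2HSV)
for k,(lo,hi) in dict(yellow=(22,32),orange=(7,20),green=(50,85)).items():
    m=(abs(Z-73)<5)&(hsv[...,0]>=lo)&(hsv[...,0]<=hi)&(hsv[...,1]>120)&(sx>-10)&(sx<70)&(sy<162)
    q=cv2.minAreaRect(np.c_[sx[m],sy[m]].astype(np.float32)); print(k,np.round(q[0],1),np.round(q[1],1),round(q[2],1),np.median(Z[m]))
m=(abs(Z-73)<5)&(sx>-10)&(sx<70)&(sy>-150)&(sy<185);print(cv2.minAreaRect(np.c_[sx[m],sy[m]].astype(np.float32)))
m=(np.hypot(sx+48,sy+10)<30)&(Z>85); print(" post top",cv2.minEnclosingCircle(np.c_[sx[m],sy[m]].astype(np.float32)),np.percentile(Z[m],[50,90]))
print(robot.get_obs()["time"])
```

```text
stand xy 8.8 41.4 z 280.8 F [-0.2 -0.3 -0.3] M [-0.01 -0.04 -0.02] op -0.0001
yellow [ 28.9 129.2] [57.9 46. ] 89.9 72.82886858060445
orange [22.8 58.7] [68.2 52.3] 90.0 72.84975474020919
green [ 30.3 -22.5] [56.7 44.4] 90.0 72.87597263428762
((27.67581558227539, 53.316612243652344), (67.81649017333984, 228.48362731933594), 0.6284360885620117)
 post top ((-48.276634216308594, -8.953119277954102), 13.321091651916504) [95.91452782 96.94016755]
36.1
```

View pics/w11.png

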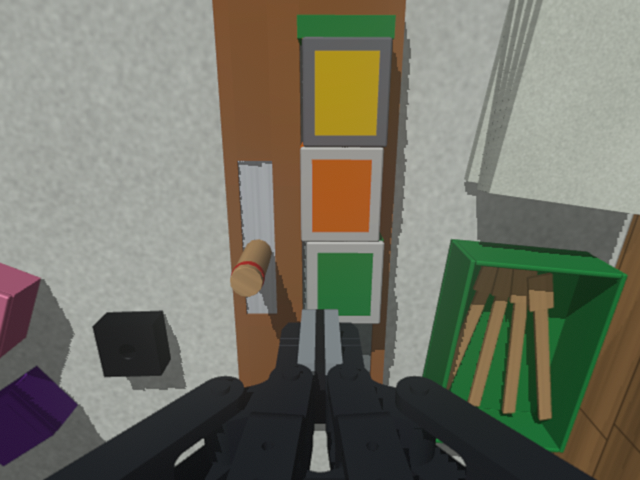

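```bash
python3 -c "
from h import *
print(robot.finish_job())"
```

```text
the job is handed in; nothing more can be done
None
```

The stand is ready and the job was handed in after about 36 s of robot time. No verdict was reported, so what follows rests on my own checks.

**Tubs:** Yellow, orange and green are in the well, in that order from the green end stop. Blue was not on the counter. At some point after I had released the tight row, and before I looked again with the post in, the green tub shifted about 10 mm. I pushed it back with closed fingers until I felt firm contact, about 21 N.

**Post:** I set it on the strip and slid it along to the hole, where it dropped in. It sank about 22 mm from where the tip first touched the strip.

**Last check from above:**
- **Row:** it measures 228.5 mm long, against 228 mm for three tubs with no gaps, and starts at the stop. The lids are 73 mm above the counter, so the tubs are on the well floor.
- **Post:** its top is at 97 mm, which is fully home. It is upright and released, and the gripper is clear of everything.

**Readings that disagreed:**
- **Orange tub:** the final colour measurement was off because it picked up extra pixels. It gave x 22.8, y 58.7 mm, where an earlier clean view gave x 26.0, y 53.4 mm. The total row length agrees with the earlier one.
- **Green tub:** it sits near the far wall at about x 30 mm, inside the 31.5 mm limit.
- **Cup, jar and spoon:** I did not measure their positions afterwards. I planned no move near them and saw no contact.

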